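Probe the ringed test pad on a board

ROBOT

A 6-joint arm with a two-finger parallel gripper is mounted at the origin on the work surface. World frame = base frame: x ahead of the robot, y to its left, z up, the work surface at z = 0. Lengths are in mm, angles in rad, forces in N, time in s.
With the tool pointing down it reaches from about 300 to 775 mm from the base axis. Payload 14.6 kg.
Tool frame: the origin (TCP) lies midway between the tips of the shut fingers; the grasp point (between the pads) lies 19 mm behind it (grip_depth is the distance from the TCP to the grasp point, in mm); z points along the fingers, y is the direction in which the jaws open and shut (so a half turn about z gives the same grasp; the last joint's range is limited). The gripper opens to 94 mm and grips with 3 to 60 N. Pads are 16 mm wide; open, the fingers measure 119 mm over their backs; the gripper's body (75 mm by 177 mm) begins 78 mm behind the grasp point.
Start: joints at [1.183, 0.3, 1.521, -0, 1.321, -0.067], TCP at [173.426, 521.932, 205.446] pointing down, gripper open.
Joint ranges: [-3.03, 3.03], [-0.79, 2.21], [0.23, 2.52], [-1.04, 4.18], [0, 3.07], [-2.55, 2.55]. Speed limits (rad/s): [2.22, 2.22, 2.57, 3.14, 3.14, 3.14].

INTERFACE

Orientations are given as [roll, pitch, yaw] about the fixed x, y, z axes, in that order (R = Rz(yaw) Ry(pitch) Rx(roll)).
In Python, from cell import read_state, camera, camera_info, sign_off, grip_depth gives the robot as it stands.
- The arm moves only by the tool drive_tool, never from a script. Its argument "motion" is one flat list of numbers, 4 for each row, row after row: the shift along the tool's x, y, z in mm, then the turn about the tool's z in rad. A call has 1 to 8 rows; each row shifts and turns the pose as measured when the row begins, along the tool's axes as they then stand; what a row does not reach is not made up. A row lasts 1/12 s, in which the tool goes at most 41.7 mm and 7.16 degrees, less where a joint would pass 70% of its speed; a pose out of reach is approached as far as the arm can. A call is refused whole if a number of a shift passes 41.7 or a number of a turn 0.125, either way. A call with a gripper value outside its range is refused whole. "jaw" is the closure, from 0 (fully open) to 1 (shut), set as the call begins (left out, the last holds). The fingers move at their own pace and stop on an object; "grip_force" is the grip in N (left out, the last holds). Time passes only in rows, so rows that do not move let the fingers close. It gives the time, the measured TCP pose, the force and the opening at its end, in the units of the state.
- read_state(): the state, without advancing time (a new reading comes with each control period).
- camera(name): name is "scene" or "top" or "wrist"; returns the picture (420x560x3 uint8, red, green, blue); there is no depth.
- camera_info(name): a dict with "fovy" (degrees; the focal length in pixels is half the picture's height over the tangent of half this angle, whatever the lens; pixels are square), "cx", "cy" (the principal point, pixels), "camera_from_world" (4x4, takes a point from world to camera coordinates). Camera axes: x right, y up, looking along -z (the intrinsics and any distortion apply to the point x, -y, -z); pixel columns grow to the right and rows downward; lengths in mm; the calibration is good to about 2 mm. A picture is of the moment at which its call begins: read the wrist's pose just before it. camera_info takes no time and is no camera call; for the wrist camera it gives the pose at the moment of the call.
- sign_off(): hands the job in, once; it reports no verdict.
The state is a dict: "clock": time; "joints": joint angles; "qd": joint speeds; "effort": joint torques, N m; "eef_pos": TCP position; "eef_rot": TCP orientation; "wrist_force": force on the tool from outside, world axes, zero at the start; "moment": the same for the moment, N m; "finger_gap": finger opening in mm.
Only numpy, scipy, OpenCV 4.12 (cv2) and the standard library are available. Lean on these libraries where they do the work, as an engineer would, in place of code of your own. Each camera call takes 0.05 s, during which the arm holds its last target. There are 200 camera calls.

TASK

Take the orange test probe out of its leaning stand and touch its sprung tip to the brass stud of the earthing post to discharge it, for a good half second; then set the tip on the brass pad inside the red ring on the circuit board, with the probe upright and the tip pushed in about half its travel. The program finishes while the gripper still holds the probe there. Press gently throughout, touch no other pad, keep the gripper off the board, and leave the jar, bottle and spool where they are.

Things in the scene. Friction and masses are not known exactly. Their poses are not given: they have to be found in the camera images.
- probe: Round test probe, about 100 g. Origin on its axis at the barrel's lower end, z up towards the handle's top. Steel barrel 12 mm in diameter, z 0 to 50 mm, hanging in the stand's tube; orange handle 24 mm in diameter, z 50 to 160 mm, its flat lower shoulder resting on the tube's mouth. A thin brass sprung plunger sticks out 22 mm below the origin. Weight centre near z = 85 mm.
- probe_tip (a point): The rounded end (3 mm radius) of the brass plunger, on the probe's axis: 22 mm below the probe's origin with the plunger out; when pushed in it moves up the probe's z axis.
- plunger (a joint): How far the probe's sprung plunger is pushed in, m: 0 = fully out, 0.010 = full travel. The spring gives 0.25 N per mm from zero, so 5 mm is about 1.3 N; past 10 mm it is solid.
- stand: Fixed black stand, base plate 110 x 80 x 14 mm, origin under its centre. Its steel tube (28 mm outside, 15 mm bore, 45 mm long) leans 15 degrees from vertical towards the stand's -x, which faces the robot within the stand's yaw (up to 30 degrees). The probe comes out along its own axis; its tip leaves the tube after a rise of 72 mm.
- stand_mouth (a point): Centre of the upper mouth of the stand's tube, about 93 mm above the table.
- earth_post: Fixed earthing post: black block 70 x 70 x 22 mm, green collar, and an upright brass stud 22 mm in diameter whose flat top is 40 mm above the table. Origin under its centre.
- stud_top (a point): Centre of the flat top of the brass stud.
- board: Fixed work holder (black base 150 x 230 mm) with a level green circuit board (135 x 200 mm) between two aluminium jaws; the board's top is 26 mm above the table, the jaws 30 mm, its parts stand at most 12 mm above it. Origin under its centre, on the table. The three pads are in its robot-side half, 35 mm or more apart.
- pad_marked_top (a point): Centre of the top of the pad to be probed: a brass disc 12 mm in diameter, 2 mm thick, inside a red painted ring 28 mm across. Its top is 28 mm above the table. Which of the three places it has varies.
- pad_b_top (a point): Centre of the top of another brass pad, same size, no ring: not to be touched.
- pad_c_top (a point): Centre of the top of the third brass pad, same size, no ring: not to be touched.
- flux_jar: White jar with blue cap, 54 mm in diameter, 55 mm tall, loose bystander. Origin under its centre.
- amber_bottle: Amber bottle, 48 mm in diameter, 100 mm tall, loose bystander. Origin under its centre.
- solder_spool: Yellow spool, 56 mm in diameter, 36 mm tall, standing, loose bystander. Origin under its centre.
There are look-alikes about, which are no part of the job. What is shaped like the earth_post but turquoise is not meant.

How it is judged:
By the outcome, as a careful person would: the job done as asked, in the order asked, and still so for the second after the job is handed in, while the arm keeps its last pose, push and grip.
It also fails if it takes over 48 s, if anything falls off the work surface, if the arm or the gripper's body presses on something with over 40 N, if the wrist force passes 120 N, or if a joint passes its speed limit or range.

## Working session

There is one attempt and no reset: what is moved stays moved. The work goes in short steps, Python scripts to look and compute and a tool call to move; the robot and the scene stay as the last step left them, time stands still between calls to the robot, and variables do not carry over. Pictures are saved under pics/ and viewed, on a budget of 10 in all, crops included, one or two more only if the job needs it, and the job is handed in when it is done.

Besides the shell and the picture viewer there is one more tool, called after "Call:" as name(argument=value, ...) on one line, values as JSON. drive_tool: Moves the arm, as the interface text tells. Its arguments: {"type":"object","properties":{"motion":{"type":"array","items":{"type":"number"}},"jaw":{"type":"number"},"grip_force":{"type":"number"}},"required":["motion"]}

```bash
ls; mkdir -p pics
python3 - <<'E'
from cell import *
import cv2, numpy as np
s=read_state();print({k:np.round(v,3).tolist() for k,v in s.items()})
print(grip_depth)
for n in("scene","top","wrist"):
    i=camera_info(n);print(n,{k:np.round(v,3).tolist() if not isinstance(v,str) else v for k,v in i.items()})
    cv2.imwrite(f"pics/{n}0.png",camera(n)[:,:,::-1])
E
```

```text
pics
{'clock': 0.0, 'joints': [1.183, 0.3, 1.522, -0.0, 1.321, -0.067], 'qd': [0.0, -0.002, 0.002, -0.002, 0.001, -0.001], 'effort': [0.001, -53.18, -35.275, 0.071, 0.024, -0.0], 'eef_pos': [173.35, 521.695, 204.896], 'eef_rot': [-3.14, -0.0, 2.821], 'wrist_force': [-0.212, -0.865, 1.212], 'moment': [0.021, 0.029, 0.052], 'finger_gap': 93.637}
18.8
scene {'fovy': 50.705, 'cx': 280.902, 'cy': 209.333, 'camera_from_world': [[-0.844, 0.537, -0.0, 491.108], [-0.325, -0.511, 0.796, 136.849], [0.427, 0.672, 0.605, -1500.645], [0.0, 0.0, 0.0, 1.0]]}
top {'fovy': 49.716, 'cx': 276.474, 'cy': 214.777, 'camera_from_world': [[0.001, -1.0, -0.002, 40.839], [0.986, 0.001, 0.166, -598.969], [-0.166, -0.002, 0.986, -989.151], [0.0, 0.0, 0.0, 1.0]]}
wrist {'fovy': 68.986, 'cx': 276.42, 'cy': 207.042, 'camera_from_world': [[0.315, 0.949, -0.002, -549.405], [-0.92, 0.305, -0.244, 25.055], [-0.231, 0.079, 0.97, -390.147], [0.0, 0.0, 0.0, 1.0]]}
```

View pics/top0.png

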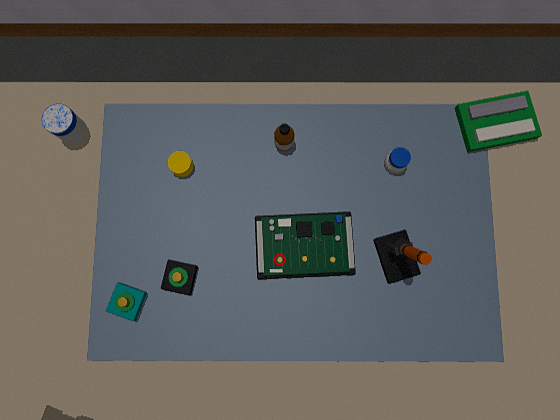

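View pics/scene0.png

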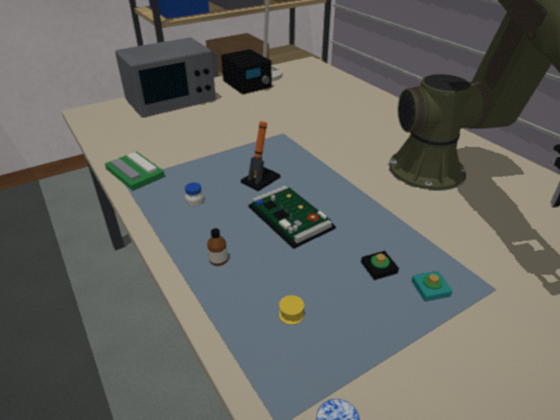

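The top view shows the probe's handle from about (400,250) to (425,258) and the red ring at (280,260), with plain pads at (305,259) and (333,260). The black post's stud is at (177,277) and the turquoise look-alike is at (123,301). The jar is at (399,158), the bottle at (285,135) and the spool at (180,163). In the scene view the probe is at (262,140), the black post at (380,262) and the turquoise one at (432,282).

Possible mix-ups:
- **Post:** black (177,277), which I choose, or turquoise (123,301).
- **Pad:** ringed (280,260), which I choose, or (305,259) and (333,260).
- **Probe:** orange (425,258) only. The bottle at (285,135) is brownish.

```bash
cat > h.py <<'E'
import numpy as np, cv2
from cell import *
def K(i): return (210/np.tan(np.radians(i["fovy"])/2), i["cx"], i["cy"])
def ray(i,u,v):
    f,cx,cy=K(i);M=np.array(i["camera_from_world"]);R,t=M[:3,:3],M[:3,3]
    d=R.T@np.array([(u-cx)/f,-(v-cy)/f,-1]);return -R.T@t,d/np.linalg.norm(d)
def onz(i,u,v,z):
    o,d=ray(i,u,v);return o+d*(z-o[2])/d[2]
def proj(i,p):
    f,cx,cy=K(i);M=np.array(i["camera_from_world"]);c=M[:3,:3]@np.asarray(p,float)+M[:3,3]
    return np.array([cx-f*c[0]/c[2],cy+f*c[1]/c[2]])
def tri(rays):
    A=np.zeros((3,3));b=np.zeros(3)
    for o,d in rays:
        P=np.eye(3)-np.outer(d,d);A+=P;b+=P@o
    x=np.linalg.solve(A,b);return x,[np.linalg.norm((np.eye(3)-np.outer(d,d))@(x-o)) for o,d in rays]
def blobs(img,lo,hi,amin=8):
    h=cv2.cvtColor(img,cv2.COLOR_RGB2HSV);m=cv2.inRange(h,np.array(lo),np.array(hi))
    n,l,s,c=cv2.connectedComponentsWithStats(m)
    return m,l,[(k,s[k,4],c[k].round(1),s[k,:4]) for k in range(1,n) if s[k,4]>=amin]
E
python3 - <<'E'
from h import *
T=camera_info("top");S=camera_info("scene")
t=cv2.imread("pics/top0.png")[:,:,::-1].copy();s=cv2.imread("pics/scene0.png")[:,:,::-1].copy()
for n,im,i in(("top",t,T),("scene",s,S)):
    m,l,b=blobs(im,(3,150,100),(14,255,255),20)
    for k,a,c,bb in b:
        p=np.argwhere(l==k)[:,::-1].astype(float);q=p-p.mean(0);w=np.linalg.svd(q,full_matrices=False)[2][0]
        x=q@w; print(n,"orange",a,c,bb,"axis",w.round(3),"ends",(p.mean(0)+w*x.min()).round(1),(p.mean(0)+w*x.max()).round(1),"widths",[np.ptp((q@[-w[1],w[0]])[abs(x-e)<2]).round(1) for e in(x.min()+3,0,x.max()-3)])
m,l,b=blobs(t,(15,120,90),(28,255,255),8);print([(a,c) for _,a,c,_ in b])
m,l,b=blobs(t,(0,180,100),(4,255,255),8);print([(a,c) for _,a,c,_ in b])
big=cv2.resize(np.hstack([t[215:315,370:450],t[230:290,230:350].repeat(1,0)[:60] if 0 else t[215:315,240:350]]),None,fx=4,fy=4,interpolation=cv2.INTER_CUBIC)
cv2.imwrite("pics/c1.png",big[:,:,::-1])
for nm,u,v,z in(("ring",280,260,26),("stud",177,277,40),("bottle",285,128,100),("jar",400,156,55),("spool",180,162,36),("mouth",400,248,93)):print(nm,onz(T,u,v,z).round(1))
E
```

```text
top orange 111 [425.2 258.2] [420 253  12  12] axis [0.015 1.   ] ends [425.2 253. ] [425.3 264. ] widths [np.float64(11.0), np.float64(11.0), np.float64(11.0)]
scene orange 26 [262.5 123.8] [260 122   6   5] axis [0.956 0.294] ends [259.7 123. ] [265.1 124.7] widths [np.float64(4.4), np.float64(4.4), np.float64(4.4)]
scene orange 140 [260.  139.6] [256 128   9  24] axis [-0.152  0.988] ends [261.8 128.1] [258.2 151.2] widths [np.float64(5.5), np.float64(5.9), np.float64(5.4)]
scene orange 26 [313.  216.4] [308 214  10   6] axis [0.999 0.049] ends [307.9 216.2] [317.1 216.6] widths [np.float64(5.2), np.float64(5.1), np.float64(5.1)]
[(np.int32(475), array([179.7, 162.9])), (np.int32(17), array([279.4, 259. ])), (np.int32(24), array([304.1, 258.3])), (np.int32(22), array([332.1, 259.1])), (np.int32(71), array([176.4, 276.4])), (np.int32(73), array([122. , 301.4]))]
[(np.int32(53), array([279.7, 259.6]))]
ring [497.2  33.2  26. ]
stud [457.6 266.6  40. ]
bottle [788.9  22.3 100. ]
jar [ 737.4 -246.5   55. ]
spool [728.1 270.5  36. ]
mouth [ 518.8 -226.7   93. ]
```

View pics/c1.png

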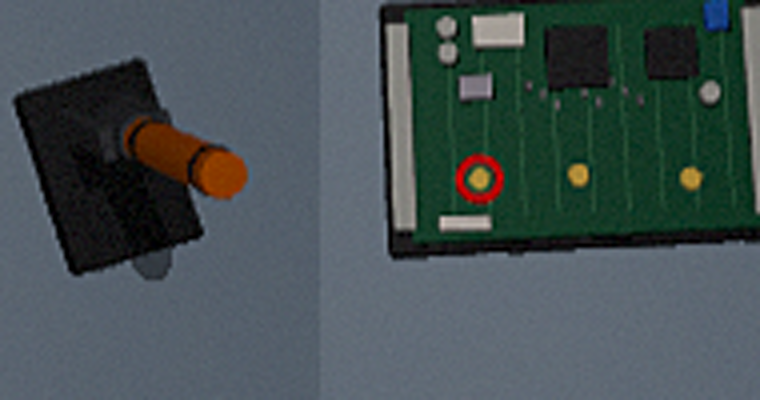

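The crop confirms the choices: the stand plate with the orange handle (cap at about (425,258)), and the ringed pad at the left, about (279.5,259.3). The plain pads are at (304,258) and (332,259).

The tool can't tilt, so I plan to grip with the jaws closing in the lean plane. The flat pads should then turn the probe upright as it leaves the tube.

Run:
```python
from h import *
T=camera_info("top");S=camera_info("scene")
cap,e=tri([ray(T,425.2,258.2),ray(S,262.5,123.8)]);print("cap",cap.round(1),np.round(e,1))
c=[(15,97),(143,58),(203,235),(75,275)]
P=np.array([onz(T,370+x/4,215+y/4,14) for x,y in c]);print(P.round(1),P.mean(0))
d=(P[1]-P[2])+(P[0]-P[3]);yaw=np.arctan2(d[1],d[0]);print("yaw",yaw,np.linalg.norm(d)/2)
a=np.array([-np.sin(.2618)*np.cos(yaw),-np.sin(.2618)*np.sin(yaw),np.cos(.2618)])
for z in(50,105,160):
    p=cap-a*(160-z);print(z,p.round(1),proj(T,p).round(1),proj(S,p).round(1))
for nm,u,v,z in(("pad",279.5,259.3,27),("stud",176.5,276.5,40),("b",304.1,258.3,28)):print(nm,onz(T,u,v,z).round(1))
```

```text
cap [ 489.9 -247.6  194.2] [0.5 0.5]
[[ 546.9 -187.3   14. ]
 [ 570.1 -263.6   14. ]
 [ 466.5 -293.6   14. ]
 [ 443.4 -218.4   14. ]] [ 506.71277929 -240.71116905   14.        ]
yaw 0.2871111334380178 107.92764148931371
50 [ 517.2 -239.5   88. ] [405.3 249. ] [257.3 157.9]
105 [ 503.5 -243.5  141.1] [414.7 253.2] [259.9 141.2]
160 [ 489.9 -247.6  194.2] [425.4 258. ] [262.7 123.8]
pad [498.7  34.4  27. ]
stud [458.7 267.7  40. ]
b [501.  -22.3  28. ]
```

Call:
drive_tool(motion=[0,0,-40,0,-20,-36,0,-0.12,-20,-36,0,-0.12,-20,-36,0,-0.12,-20,-36,0,-0.12,-20,-36,0,-0.12], jaw=0)

```text
clock: 0.65
eef_pos: [248.7, 350.5, 247.5]
eef_rot: [3.14, 0.002, -2.886]
wrist_force: [-0.1, 0.1, 0.4]
finger_gap: 93.6
```

```bash
cat > plan.py <<'E'
# usage: plan.py x y z yaw : remaining shift and rows in tool axes
import sys; from h import *
from math import ceil
s=read_state();p=np.array(s["eef_pos"]);r,pt,y=s["eef_rot"]
x,yy,z,yw=map(float,sys.argv[1:5]);d=np.array([x,yy,z])-p;dy=(yw-y+np.pi)%(2*np.pi)-np.pi
n=max(1,ceil(np.linalg.norm(d)/38),ceil(abs(dy)/.12)) if len(sys.argv)<6 else int(sys.argv[5])
print("pos",p.round(1),"yaw",round(y,3),"clk",round(s["clock"],2),"gap",round(s["finger_gap"],1))
for k in range(n):
    a=y+dy*k/n; v=d/n
    print([round(v[0]*np.cos(a)+v[1]*np.sin(a),1),round(v[0]*np.sin(a)-v[1]*np.cos(a),1),round(-v[2],1),round(-dy/n,3)])
E
python3 plan.py 470 -235 270 1.858
python3 - <<'E'
from h import *
M=np.array(camera_info("wrist")["camera_from_world"]);s=read_state();from scipy.spatial.transform import Rotation as R
Q=R.from_euler("xyz",s["eef_rot"]).as_matrix();o=-M[:3,:3].T@M[:3,3]
print("cam in tool",(Q.T@(o-s["eef_pos"])).round(1),"look",(Q.T@-M[2,:3]).round(2))
E
```

```text
pos [248.7 350.5 247.5] yaw -2.886 clk 0.65 gap 93.6
[np.float64(-3.9), np.float64(-36.6), np.float64(-1.3), np.float64(0.091)]
[np.float64(-7.2), np.float64(-36.1), np.float64(-1.3), np.float64(0.091)]
[np.float64(-10.4), np.float64(-35.3), np.float64(-1.3), np.float64(0.091)]
[np.float64(-13.6), np.float64(-34.2), np.float64(-1.3), np.float64(0.091)]
[np.float64(-16.6), np.float64(-32.9), np.float64(-1.3), np.float64(0.091)]
[np.float64(-19.5), np.float64(-31.2), np.float64(-1.3), np.float64(0.091)]
[np.float64(-22.3), np.float64(-29.3), np.float64(-1.3), np.float64(0.091)]
[np.float64(-24.8), np.float64(-27.2), np.float64(-1.3), np.float64(0.091)]
[np.float64(-27.2), np.float64(-24.8), np.float64(-1.3), np.float64(0.091)]
[np.float64(-29.3), np.float64(-22.3), np.float64(-1.3), np.float64(0.091)]
[np.float64(-31.2), np.float64(-19.5), np.float64(-1.3), np.float64(0.091)]
[np.float64(-32.8), np.float64(-16.6), np.float64(-1.3), np.float64(0.091)]
[np.float64(-34.2), np.float64(-13.6), np.float64(-1.3), np.float64(0.091)]
[np.float64(-35.3), np.float64(-10.5), np.float64(-1.3), np.float64(0.091)]
[np.float64(-36.1), np.float64(-7.2), np.float64(-1.3), np.float64(0.091)]
[np.float64(-36.6), np.float64(-3.9), np.float64(-1.3), np.float64(0.091)]
[np.float64(-36.8), np.float64(-0.6), np.float64(-1.3), np.float64(0.091)]
cam in tool [  70.6    0.2 -178.4] look [-0.24 -0.    0.97]
```

Call:
drive_tool(motion=[-4,-37,-2,0.1,-7,-36,-2,0.1,-10,-35,-2,0.1,-14,-34,-2,0.1,-17,-33,-2,0.1,-20,-31,-2,0.1,-22,-29,-2,0.1,-25,-27,-2,0.1])

```text
clock: 1.32
eef_pos: [346.3, 59.1, 263.2]
eef_rot: [3.139, 0.001, 2.582]
wrist_force: [0.7, 1.3, -0.5]
finger_gap: 93.9
```

```bash
python3 -c "
from h import *
cv2.imwrite('pics/w1.png',camera('wrist')[:,:,::-1]);i=camera_info('wrist')
print('pad at',proj(i,(498.7,34.4,28)))
import pickle;pickle.dump(i,open('w1.pkl','wb'))"; python3 plan.py 470 -235 270 1.858
```

```text
pad at [320.58672939 274.69242416]
pos [347.8  53.9 263.5] yaw 2.568 clk 1.37 gap 93.9
[np.float64(-28.8), np.float64(-19.6), np.float64(-0.7), np.float64(0.079)]
[np.float64(-30.3), np.float64(-17.3), np.float64(-0.7), np.float64(0.079)]
[np.float64(-31.5), np.float64(-14.8), np.float64(-0.7), np.float64(0.079)]
[np.float64(-32.6), np.float64(-12.3), np.float64(-0.7), np.float64(0.079)]
[np.float64(-33.5), np.float64(-9.7), np.float64(-0.7), np.float64(0.079)]
[np.float64(-34.1), np.float64(-7.0), np.float64(-0.7), np.float64(0.079)]
[np.float64(-34.6), np.float64(-4.3), np.float64(-0.7), np.float64(0.079)]
[np.float64(-34.8), np.float64(-1.6), np.float64(-0.7), np.float64(0.079)]
[np.float64(-34.8), np.float64(1.2), np.float64(-0.7), np.float64(0.079)]
```

Call:
drive_tool(motion=[-29,-20,-1,0.08,-30,-17,-1,0.08,-32,-15,-1,0.08,-33,-12,-1,0.08,-34,-10,-1,0.08,-34,-7,-1,0.08,-35,-4,-1,0.08,-35,-2,-1,0.08])

```text
clock: 2.03
eef_pos: [454.3, -217.1, 272.0]
eef_rot: [3.137, 0.001, 1.901]
wrist_force: [0.5, 0.6, 0.1]
finger_gap: 93.9
```

Call:
drive_tool(motion=[0,0,0,0,0,0,0,0])

```text
clock: 2.2
eef_pos: [455.0, -222.1, 270.2]
eef_rot: [3.139, -0.001, 1.891]
wrist_force: [-0.4, 1.0, -0.1]
finger_gap: 94.2
```

```bash
python3 -c "
from h import *
import pickle
i=camera_info('wrist');w=camera('wrist');cv2.imwrite('pics/w2.png',w[:,:,::-1])
pickle.dump(i,open('w2.pkl','wb'))
for p in((489.9,-247.6,194.2),(503.5,-243.5,141),(517.2,-239.5,88)):print(proj(i,p).round(1))
w1=cv2.imread('pics/w1.png')[:,:,::-1].copy();i1=pickle.load(open('w1.pkl','rb'))
m,l,b=blobs(w1,(0,180,90),(4,255,255),30);print('red',[(a,c,onz(i1,*c,26).round(1)) for _,a,c,_ in b])
m,l,b=blobs(w1,(15,110,80),(28,255,255),30);print('brass',[(a,c,onz(i1,*c,28).round(1)) for _,a,c,_ in b])
cv2.imwrite('pics/w12.png',cv2.resize(np.vstack([w1[:,:,::-1],w[:,:,::-1]]),None,fx=.7,fy=.7))"; python3 plan.py 470 -235 270 1.858
```

```text
[304.6 252.6]
[313.4 233.4]
[319.9 219.7]
red [(np.int32(168), array([316.7, 276.9]), array([499.7,  27.4,  26. ]))]
brass [(np.int32(352), array([523.1,  83. ]), array([409.8, 385.9,  28. ])), (np.int32(259), array([452.7, 171.7]), array([464.7, 263.4,  28. ])), (np.int32(74), array([316.7, 277.1]), array([498.9,  27.6,  28. ])), (np.int32(56), array([ 93. , 295.9]), array([ 342.5, -271.7,   28. ])), (np.int32(46), array([459.5, 295.8]), array([642.4, 192.6,  28. ])), (np.int32(412), array([ 71.8, 325.8]), array([ 363.8, -333.7,   28. ])), (np.int32(62), array([285. , 296.6]), array([500.6, -29.2,  28. ])), (np.int32(354), array([482.2, 324.6]), array([707.2, 201.3,  28. ])), (np.int32(828), array([524.6, 376.1]), array([833.7, 220.6,  28. ])), (np.int32(1304), array([348.2, 378.9]), array([682.7, -23. ,  28. ]))]
pos [ 454.9 -221.8  270.1] yaw 1.891 clk 2.25 gap 94.0
[np.float64(-17.3), np.float64(10.2), np.float64(0.1), np.float64(0.033)]
```

View pics/w12.png

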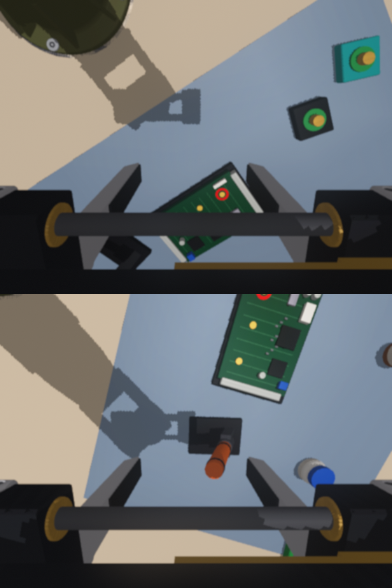

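The upper picture (w1) shows the ringed pad at (317,277), the black post's stud at about (452,171), and the turquoise post at (523,83). The lower picture (w2) shows the probe between the open fingers, with the cap at about (307,247) and the handle's lower end at about (327,207).

```bash
python3 -c "
from h import *
import pickle
i=pickle.load(open('w2.pkl','rb'));w=cv2.imread('pics/w2.png')[:,:,::-1].copy()
m,l,b=blobs(w,(3,130,60),(14,255,255),100);print([(k,a,c,bb) for k,a,c,bb in b])
k=max((x for x in b if 250<x[2][0]<380 and x[2][1]<290),key=lambda x:x[1])[0]
c=max(cv2.findContours((m>0).astype(np.uint8)*(l==k).astype(np.uint8),0,2)[0],key=cv2.contourArea)
print(cv2.minAreaRect(c))
p=np.argwhere(l==k)[:,::-1].astype(float)
for v in range(int(p[:,1].min()),int(p[:,1].max())+1,4):
  x=p[p[:,1]==v,0];print(v,x.min(),x.max())
cv2.imwrite('pics/w2c.png',cv2.resize(w[170:290,250:390,::-1],None,fx=5,fy=5,interpolation=cv2.INTER_CUBIC))
"
```

```text
[(3, np.int32(511), array([317.1, 225.6]), array([302, 211,  27,  33], dtype=int32)), (4, np.int32(571), array([306.2, 249.2]), array([293, 236,  27,  28], dtype=int32))]
((306.10003662109375, 249.30003356933594), (24.59674644470215, 27.280029296875), 26.56505012512207)
236 302.0 310.0
240 298.0 316.0
244 295.0 318.0
248 294.0 319.0
252 294.0 318.0
256 295.0 316.0
260 298.0 313.0
```

View pics/w2c.png

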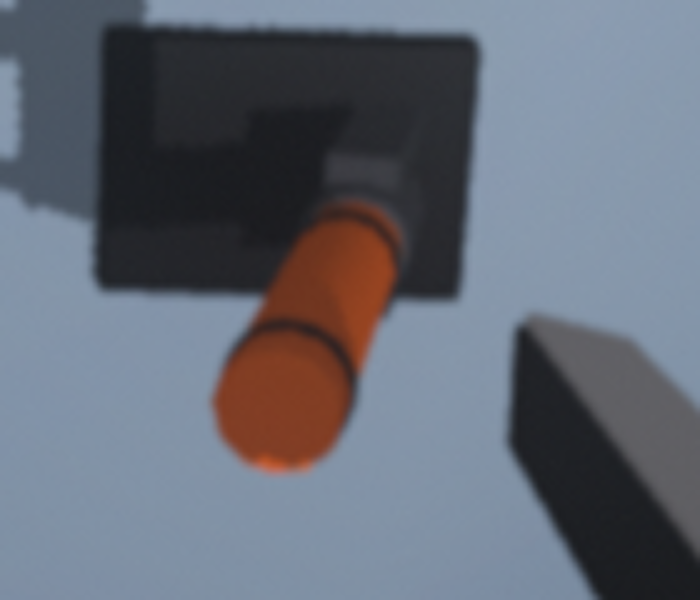

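```bash
python3 -c "
from h import *
import pickle
i=pickle.load(open('w2.pkl','rb'));T=camera_info('top');S=camera_info('scene')
R=[ray(T,425.2,258.2),ray(S,262.3,123.8),ray(i,306.8,250.2)]
for r in (R,R[::2],R[1:]):
  x,e=tri(r);print(x.round(1),np.round(e,1))
a=np.array([-.2588*np.cos(.29),-.2588*np.sin(.29),.966]);x=tri(R)[0]
for z in (105,50):print(z,(x-a*(160-z)).round(1))
for q in((320,220),):print(onz(i,*q,93),onz(i,*q,89))
"; python3 plan.py 487 -246 240 1.861
```

```text
[ 490.7 -246.2  194.8] [1.4 1.1 1.5]
[ 489.1 -243.5  201.8] [1.3 1.3]
[ 491.5 -245.2  195.3] [1. 1.]
105 [ 504.3 -242.2  141.7]
50 [ 517.9 -238.1   88.5]
[ 516.30481365 -238.6318227    93.        ] [ 517.24820346 -239.57152121   89.        ]
pos [ 454.9 -221.8  270.1] yaw 1.891 clk 2.25 gap 94.0
[np.float64(-16.5), np.float64(11.4), np.float64(15.1), np.float64(0.015)]
[np.float64(-16.4), np.float64(11.7), np.float64(15.1), np.float64(0.015)]
```

```bash
python3 plan.py 503.5 -241.5 126 1.861 5
```

```text
pos [ 454.9 -221.8  270.1] yaw 1.891 clk 2.25 gap 94.0
[np.float64(-6.8), np.float64(8.0), np.float64(28.8), np.float64(0.006)]
[np.float64(-6.8), np.float64(8.0), np.float64(28.8), np.float64(0.006)]
[np.float64(-6.7), np.float64(8.1), np.float64(28.8), np.float64(0.006)]
[np.float64(-6.7), np.float64(8.1), np.float64(28.8), np.float64(0.006)]
[np.float64(-6.6), np.float64(8.2), np.float64(28.8), np.float64(0.006)]
```

Call:
drive_tool(motion=[-11,13,0,0.01,-11,13,0,0.01,-11,13,10,0.01,0,0,15,0])

```text
clock: 2.58
eef_pos: [504.0, -238.1, 248.4]
eef_rot: [3.135, 0.003, 1.867]
wrist_force: [-1.2, 0.2, 0.6]
finger_gap: 94.0
```

```bash
python3 plan.py 503.5 -241.5 126 1.861 5
```

```text
pos [ 504.  -238.1  248.4] yaw 1.867 clk 2.58 gap 94.0
[np.float64(-0.6), np.float64(-0.3), np.float64(24.5), np.float64(0.001)]
[np.float64(-0.6), np.float64(-0.3), np.float64(24.5), np.float64(0.001)]
[np.float64(-0.6), np.float64(-0.3), np.float64(24.5), np.float64(0.001)]
[np.float64(-0.6), np.float64(-0.3), np.float64(24.5), np.float64(0.001)]
[np.float64(-0.6), np.float64(-0.3), np.float64(24.5), np.float64(0.001)]
```

Call:
drive_tool(motion=[-1,0,25,0,-1,0,25,0,-1,0,25,0,0,0,23,0,0,0,14,0,0,0,3,0,0,0,0,0])

```text
clock: 3.17
eef_pos: [505.4, -231.5, 128.7]
eef_rot: [3.135, 0.002, 1.884]
wrist_force: [0.3, -0.7, 0.3]
finger_gap: 94.0
```

```bash
python3 plan.py 503.5 -241.5 126 1.861 1; python3 -c "
from h import *
print(read_state()['wrist_force'])
cv2.imwrite('pics/w3.png',camera('wrist')[:,:,::-1])"
```

```text
pos [ 505.4 -231.5  128.7] yaw 1.884 clk 3.17 gap 94.0
[np.float64(-8.9), np.float64(-4.8), np.float64(2.7), np.float64(0.023)]
[ 0.26861089 -0.68415051  0.3481049 ]
```

View pics/w3.png

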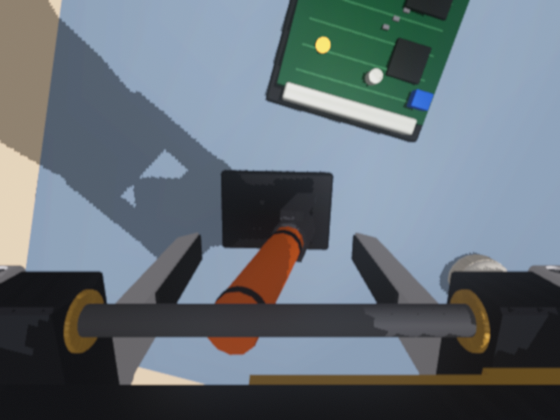

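The wrist view shows the handle between the fingers: lower end at (289,240), cap at about (236,335), fingertips at (200,245) and (355,245). The TCP needs a few mm of correction before closing.

Call:
drive_tool(motion=[-7,-4,2,0.015,-3,-1,1,0,0,0,0,0])

```text
clock: 3.47
eef_pos: [504.9, -243.3, 129.4]
eef_rot: [3.131, 0.006, 1.87]
wrist_force: [-0.3, -0.3, -0.7]
finger_gap: 93.5
```

```bash
python3 plan.py 503.5 -241.5 126 1.861 1
```

```text
pos [ 504.9 -243.3  129.4] yaw 1.87 clk 3.47 gap 93.5
[np.float64(2.2), np.float64(-0.8), np.float64(3.4), np.float64(0.009)]
```

Call:
drive_tool(motion=[1,0,2,0,0,0,0,0,0,0,0,0,0,0,0,0,0,0,0,0,0,0,0,0], jaw=1, grip_force=6)

```text
clock: 3.97
eef_pos: [505.0, -243.2, 129.0]
eef_rot: [3.129, 0.008, 1.869]
wrist_force: [-0.2, 0.6, 0.1]
finger_gap: 57.3
```

Call:
drive_tool(motion=[0,0,0,0,0,0,0,0,0,0,0,0])

```text
clock: 4.22
eef_pos: [505.0, -243.1, 129.0]
eef_rot: [3.129, 0.008, 1.869]
wrist_force: [-0.8, 0.3, 0.0]
finger_gap: 37.4
```

Call:
drive_tool(motion=[0,0,0,0,0,0,0,0,0,0,0,0,0,0,0,0])

```text
clock: 4.55
eef_pos: [505.9, -242.8, 129.2]
eef_rot: [3.127, 0.009, 1.869]
wrist_force: [2.9, 1.8, -0.2]
finger_gap: 35.7
```

Call:
drive_tool(motion=[0,-2.5,-9,0,0,-2.5,-9,0,0,-2.5,-9,0,0,0,0,0])

```text
clock: 4.88
eef_pos: [498.2, -244.9, 159.1]
eef_rot: [3.125, 0.009, 1.869]
wrist_force: [1.7, 1.7, 2.4]
finger_gap: 35.3
```

```bash
python3 -c "
from h import *
w=camera('wrist')[:,:,::-1];s=camera('scene')[:,:,::-1]
cv2.imwrite('pics/p4.png',np.hstack([cv2.resize(w,None,fx=.75,fy=.75),cv2.resize(s[90:195,205:310],(315,315),interpolation=cv2.INTER_CUBIC)]))
print(read_state())"
```

```text
{'clock': 4.9833, 'joints': array([-0.52546179,  0.34411772,  1.57778561,  0.00651606,  1.2034026 ,
       -0.82631114]), 'qd': array([ 0.00318419,  0.01683275,  0.01051666,  0.00100851, -0.00705846,
       -0.00114471]), 'effort': array([-1.24651797e+00, -5.37318349e+01, -3.23886716e+01, -7.15796817e-01,
        9.35988184e-01, -3.58883722e-02]), 'eef_pos': array([ 498.14495328, -244.63280436,  157.61973402]), 'eef_rot': array([3.12606135, 0.00782629, 1.86929395]), 'wrist_force': array([2.91542772, 0.96027644, 1.9800364 ]), 'moment': array([ 0.16568531, -0.86283602,  0.01186825]), 'finger_gap': 35.91037106363664}
```

View pics/p4.png

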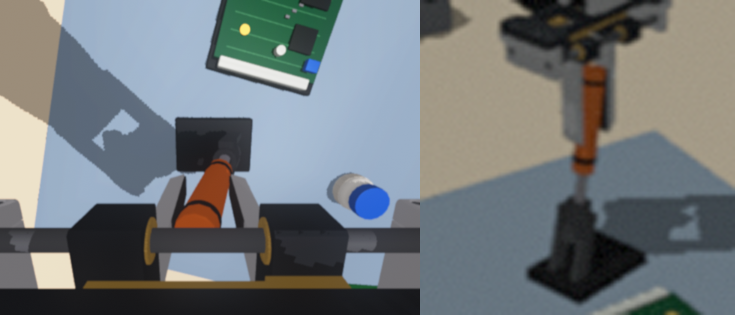

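The probe is rising. In the right-hand crop, bare barrel shows between the handle at (583,165) and the tube at (578,200). The gap of 35.5 mm means it is still tilted by the tube.

Call:
drive_tool(motion=[0,-2.5,-9,0,0,-2.5,-9,0,0,0,0,0])

```text
clock: 5.23
eef_pos: [492.6, -245.8, 176.6]
eef_rot: [3.126, 0.007, 1.869]
wrist_force: [3.2, 1.3, 1.3]
finger_gap: 35.0
```

Call:
drive_tool(motion=[0,-1,-8,0,0,-1,-8,0,0,0,0,0])

```text
clock: 5.48
eef_pos: [489.7, -246.5, 194.2]
eef_rot: [3.127, 0.006, 1.869]
wrist_force: [-0.2, 0.1, 0.8]
finger_gap: 29.8
```

Call:
drive_tool(motion=[0,0,-8,0,0,0,-8,0,0,0,-8,0,0,0,0,0,0,0,0,0])

```text
clock: 5.9
eef_pos: [487.9, -246.9, 220.8]
eef_rot: [3.131, 0.006, 1.869]
wrist_force: [-0.8, 0.4, -0.4]
finger_gap: 23.8
```

Call:
drive_tool(motion=[0,0,-15,0,0,0,-15,0,0,0,-10,0,0,0,0,0], grip_force=12)

```text
clock: 6.23
eef_pos: [486.7, -246.6, 261.0]
eef_rot: [3.133, 0.004, 1.869]
wrist_force: [-0.2, -0.0, -0.7]
finger_gap: 23.7
```

```bash
python3 -c "
from h import *
w=camera('wrist')[:,:,::-1];s=camera('scene')[:,:,::-1];t=camera('top')[:,:,::-1]
import pickle;pickle.dump(camera_info('wrist'),open('w5.pkl','wb'));cv2.imwrite('pics/w5.png',w);cv2.imwrite('pics/s5.png',s)
cv2.imwrite('pics/p5.png',np.hstack([cv2.resize(w,None,fx=.75,fy=.75),cv2.resize(s[60:195,205:340],(315,315),interpolation=cv2.INTER_CUBIC)]))
"; python3 plan.py 458.5 267 260 1.861
```

```text
pos [ 486.2 -246.3  258.5] yaw 1.869 clk 6.38 gap 23.7
[np.float64(35.6), np.float64(8.9), np.float64(-0.1), np.float64(0.001)]
[np.float64(35.6), np.float64(8.9), np.float64(-0.1), np.float64(0.001)]
[np.float64(35.6), np.float64(8.8), np.float64(-0.1), np.float64(0.001)]
[np.float64(35.6), np.float64(8.8), np.float64(-0.1), np.float64(0.001)]
[np.float64(35.6), np.float64(8.8), np.float64(-0.1), np.float64(0.001)]
[np.float64(35.6), np.float64(8.8), np.float64(-0.1), np.float64(0.001)]
[np.float64(35.7), np.float64(8.8), np.float64(-0.1), np.float64(0.001)]
[np.float64(35.7), np.float64(8.7), np.float64(-0.1), np.float64(0.001)]
[np.float64(35.7), np.float64(8.7), np.float64(-0.1), np.float64(0.001)]
[np.float64(35.7), np.float64(8.7), np.float64(-0.1), np.float64(0.001)]
[np.float64(35.7), np.float64(8.7), np.float64(-0.1), np.float64(0.001)]
[np.float64(35.7), np.float64(8.7), np.float64(-0.1), np.float64(0.001)]
[np.float64(35.7), np.float64(8.6), np.float64(-0.1), np.float64(0.001)]
[np.float64(35.7), np.float64(8.6), np.float64(-0.1), np.float64(0.001)]
```

View pics/p5.png

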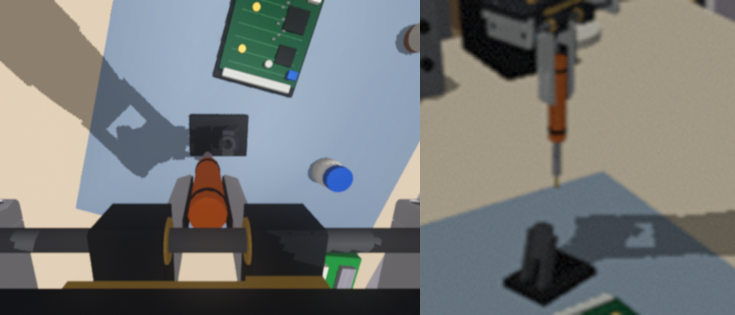

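The probe is out and looks upright, with a gap of 23.7 mm equal to the handle diameter. In the scene crop the tip is at (556,186), and in the wrist view at about (207,155). Next I triangulate the tip.

```bash
python3 -c "
from h import *
import pickle
i=pickle.load(open('w5.pkl','rb'));S=camera_info('scene');s=cv2.imread('pics/s5.png');w=cv2.imread('pics/w5.png')
st=read_state();p=np.array(st['eef_pos']);print(p)
# orange axis in scene
m,l,b=blobs(s[:,:,::-1].copy(),(3,130,60),(14,255,255),10);print([(a,c,bb) for k,a,c,bb in b if c[1]<150 and 200<c[0]<300])
h=p+[0,0,18.8]
for k in(-105-22,):
  q=h+[0,0,k];print('expected tip upright',q.round(1),proj(S,q).round(1),proj(i,q).round(1))
q=h+[0,0,55];print('cap',proj(S,q).round(1),proj(i,q).round(1))
for u,v in((263.3,139.7),):
  x,e=tri([ray(S,u,v),ray(i,276,204)]);print(x.round(1),np.round(e,1))
a=cv2.resize(s[75:150,230:305],(450,450),interpolation=cv2.INTER_CUBIC);c=cv2.resize(w[180:310,220:330],(380,450),interpolation=cv2.INTER_CUBIC)
cv2.imwrite('pics/p6.png',np.hstack([a,c[:,:340]]))
"
```

```text
[ 486.16992235 -246.25499477  258.50492681]
[(np.int32(32), array([264.8,  86.1]), array([263,  83,   5,   7], dtype=int32)), (np.int32(134), array([264.2, 103.6]), array([261,  91,   7,  25], dtype=int32)), (np.int32(18), array([263.5, 118.7]), array([261, 117,   6,   4], dtype=int32))]
expected tip upright [ 486.2 -246.3  150.3] [264.3 136.7] [276.  205.4]
cap [262.8  79.3] [277.5 318.3]
[ 487.5 -248.2  139.2] [1.1 1.1]
```

View pics/p6.png

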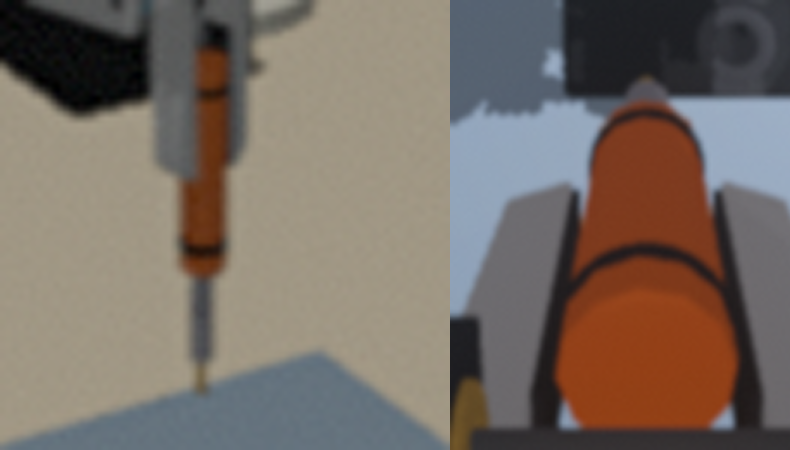

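```bash
python3 -c "
from h import *
import pickle
i=pickle.load(open('w5.pkl','rb'));S=camera_info('scene');p=np.array(read_state()['eef_pos']);yaw=1.869
o,d1=ray(i,277.3,284);_,d2=ray(i,276.4,203);fw=-np.array(i['camera_from_world'])[2,:3]
tx=np.array([np.cos(yaw),np.sin(yaw),0]);ty=np.array([np.sin(yaw),-np.cos(yaw),0])
tip,e=tri([ray(S,263.5,139.8),(o,d2)]);print('tip',tip.round(1),np.round(e,1),'rel tool xy',((tip-p)@tx).round(1),((tip-p)@ty).round(1))
for D in(136,141,146):
  c=o+d1*D/(d1@fw); b=d2@(c-o); t=b+np.sqrt(b*b-((c-o)@(c-o))+182**2); q=o+d2*t; a=(c-q)/182
  print(D,c.round(1),q.round(1),'tilt deg tool x,y',np.degrees(np.arcsin([a@tx,a@ty])).round(1),'tip rel',((q-p)@tx).round(1),((q-p)@ty).round(1),'grip z',182-22-(c[2]-p[2]-18.8))
print(proj(S,tip),proj(S,tip+[0,0,182]), proj(S,tip+[0,0,110]))
"
```

```text
tip [ 487.6 -247.   139.4] [1.1 1.1] rel tool xy -1.1 1.1
136 [ 484.9 -241.9  313.5] [ 487.3 -248.1  131.6] tilt deg tool x,y [ 2.1 -0.1] tip rel -2.1 0.5 grip z 123.83516750926405
141 [ 485.7 -244.3  308.9] [ 487.6 -249.1  127. ] tilt deg tool x,y [ 1.6 -0.1] tip rel -3.2 0.5 grip z 128.37116968076356
146 [ 486.4 -246.6  304.4] [ 487.9 -250.2  122.4] tilt deg tool x,y [ 1.2 -0.1] tip rel -4.3 0.5 grip z 132.90717185226305
[263.84597007 139.86988983] [262.33892548  83.00505368] [262.96548636 106.64687676]
```

Call:
drive_tool(motion=[10,3,0,0,20,5,0,0,30,7,0,0,36,9,0,0,36,9,0,0,36,9,0,0,36,9,0,0,36,9,0,0])

```text
clock: 7.05
eef_pos: [469.0, 9.6, 251.4]
eef_rot: [-3.139, -0.005, 1.86]
wrist_force: [0.6, 0.3, -1.5]
finger_gap: 23.8
```

Call:
drive_tool(motion=[36,9,0,0,36,9,0,0,36,9,0,0,36,9,0,0,25,6,0,0,12,3,0,0,5,1,0,0,0,0,0,0])

```text
clock: 7.72
eef_pos: [450.4, 220.0, 246.9]
eef_rot: [-3.132, -0.006, 1.868]
wrist_force: [0.1, -1.0, -0.9]
finger_gap: 23.3
```

```bash
python3 -c "
from h import *
import pickle
i=camera_info('wrist');w=camera('wrist');cv2.imwrite('pics/w7.png',w[:,:,::-1]);pickle.dump(i,open('w7.pkl','wb'))
print(proj(i,(458.5,267,40)),proj(i,(498.7,32,28)))
for r in (((15,110,80),(28,255,255)),((3,130,60),(14,255,255))):
  m,l,b=blobs(w,*r,60);print([(a,c,onz(i,*c,40).round(1)) for _,a,c,_ in b])
"; python3 plan.py 458.5 267 260 1.861
```

```text
[295.56704477 154.3621925 ] [272.04634532 316.540386  ]
[(np.int32(319), array([281.4,  38.3]), array([402.7, 387.1,  40. ])), (np.int32(232), array([295.4, 153. ]), array([457.8, 268.5,  40. ])), (np.int32(1937), array([486.1, 207. ]), array([713.9, 275.3,  40. ])), (np.int32(376), array([222.6, 321.2]), array([431.2,  11.2,  40. ])), (np.int32(387), array([330.3, 321. ]), array([578.2,  57.8,  40. ])), (np.int32(60), array([263. , 346.5]), array([498.4, -11.7,  40. ])), (np.int32(3536), array([285.7, 378. ]), array([546.6, -54.3,  40. ]))]
[(np.int32(1283), array([276.7, 236.2]), array([467.6, 157.2,  40. ])), (np.int32(2242), array([276.5, 280.2]), array([486.1,  95.8,  40. ])), (np.int32(436), array([461.1, 377.5]), array([796.2,  26. ,  40. ]))]
pos [450.5 219.3 246.9] yaw 1.868 clk 7.77 gap 23.8
[np.float64(21.6), np.float64(10.8), np.float64(-6.5), np.float64(0.003)]
[np.float64(21.6), np.float64(10.7), np.float64(-6.5), np.float64(0.003)]
```

View pics/w7.png

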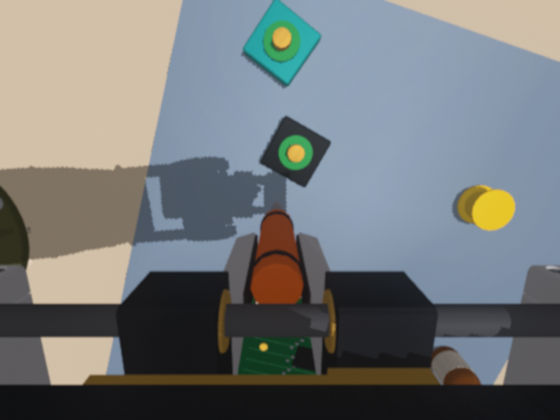

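The black post's stud is at (295,153), with the turquoise post at (282,38). This picture gives (458,268), agreeing with the top view.

```bash
python3 plan.py 456.5 269.5 190 1.865 3
```

```text
pos [450.5 219.3 246.9] yaw 1.868 clk 7.77 gap 23.8
[np.float64(15.4), np.float64(6.8), np.float64(19.0), np.float64(0.001)]
[np.float64(15.4), np.float64(6.8), np.float64(19.0), np.float64(0.001)]
[np.float64(15.4), np.float64(6.8), np.float64(19.0), np.float64(0.001)]
```

Call:
drive_tool(motion=[15,7,15,0,15,7,15,0,12,5,12,0,3,1,5,0,0,0,0,0,0,0,0,0])

```text
clock: 8.27
eef_pos: [457.2, 264.0, 198.5]
eef_rot: [-3.132, -0.005, 1.861]
wrist_force: [-0.5, 0.3, -1.0]
finger_gap: 23.5
```

```bash
python3 plan.py 456.5 269.5 190 1.865 1; python3 -c "
from h import *
s=camera('scene');t=camera('top');w=camera('wrist')
for n,x in(('s',s),('t',t),('w',w)):cv2.imwrite(f'pics/{n}8.png',x[:,:,::-1])
i=camera_info('scene')
print('stud',proj(i,(458,268,40)),proj(camera_info('top'),(458,268,40)),'wrist',proj(camera_info('wrist'),(458,268,40)))
a=cv2.resize(s[170:290,340:440,::-1],(500,600),interpolation=cv2.INTER_CUBIC);b=cv2.resize(w[100:260,230:310,::-1],(300,600),interpolation=cv2.INTER_CUBIC)
cv2.imwrite('pics/p8.png',np.hstack([a,b]))"
```

```text
pos [457.2 264.  198.5] yaw 1.861 clk 8.27 gap 23.5
[np.float64(5.5), np.float64(0.9), np.float64(8.5), np.float64(-0.004)]
stud [381.00742194 256.47952077] [176.37484576 276.80578774] wrist [279.2440063  192.38351405]
```

View pics/p8.png

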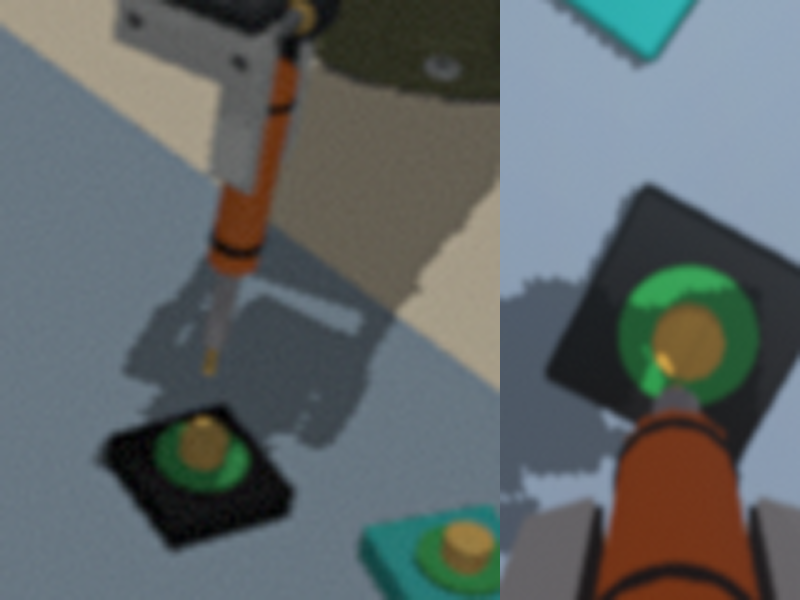

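The scene crop shows the tip at (208,375), i.e. image (381.6,245), about 10 px above the stud top at (205,428). The wrist crop shows the stud at (690,342) just beyond the barrel end at (680,395).

```bash
python3 -c "
from h import *
S=camera_info('scene');i=camera_info('wrist');s=read_state();p=np.array(s['eef_pos']);y=s['eef_rot'][2]
tx=np.array([np.cos(y),np.sin(y),0]);ty=np.array([np.sin(y),-np.cos(y),0])
for v in(201.5,203):
  x,e=tri([ray(S,381.6,244.6),ray(i,276.4,v)]);print(p.round(1),x.round(1),np.round(e,1),(x-p).round(1),((x-p)@tx).round(1),((x-p)@ty).round(1))
st,e=tri([ray(S,381,255.8),ray(i,230+(690-500)/3.75,100+342/3.75)]);print('stud',st,e)
# axis in scene: shoulder band & tip
print('scene tip(u) upright test', [proj(S,x+np.array([0,0,k])).round(1) for k in(0,72,182)], 'obs tip 381.6,244.6 shoulder ~',340+235/5,170+265/5)
"
```

```text
[457.4 264.2 199.1] [456.6 263.5  74.6] [1.3 1.3] [  -0.8   -0.7 -124.5] -0.5 -0.9
[457.4 264.2 199.1] [456.7 262.6  74.4] [0.5 0.5] [  -0.7   -1.6 -124.7] -1.3 -1.1
stud [459.32799171 269.75058856  43.87165198] [np.float64(0.8159510534970851), np.float64(0.8159510534970069)]
scene tip(u) upright test [array([381.8, 244.7]), array([386. , 221.8]), array([393.2, 182.8])] obs tip 381.6,244.6 shoulder ~ 387.0 223.0
```

Call:
drive_tool(motion=[5,3,6,0,1,0,8,0,0,0,6,0,0,0,3,0,0,0,0,0,0,0,0,0])

```text
clock: 8.92
eef_pos: [458.9, 270.5, 174.9]
eef_rot: [-3.136, -0.005, 1.86]
wrist_force: [-0.2, 0.3, -0.3]
finger_gap: 24.3
```

```bash
cat > f.py <<'E'
import sys
from h import *
F=[];P=[]
for k in range(int(sys.argv[1])):
    im=camera("scene");s=read_state();F.append(s["wrist_force"]);P.append(s["eef_pos"])
cv2.imwrite("pics/last_s.png",im[:,:,::-1])
print("clk",s["clock"],"pos",np.mean(P,0).round(2),"F",np.mean(F,0).round(2),"sd",np.std(F,0).round(2),"yaw",s["eef_rot"].round(3),"gap",round(s["finger_gap"],1))
E
python3 f.py 8
```

```text
clk 9.3167 pos [459.09 270.57 175.33] F [ 0.34 -0.08 -0.7 ] sd [0.59 0.23 0.5 ] yaw [-3.136 -0.006  1.86 ] gap 23.8
```

Call:
drive_tool(motion=[0,0,3,0,0,0,2,0,0,0,2,0,0,0,0,0])

```text
clock: 9.65
eef_pos: [459.1, 270.6, 167.8]
eef_rot: [-3.137, -0.006, 1.86]
wrist_force: [0.4, -0.7, -1.0]
finger_gap: 23.7
```

```bash
python3 f.py 8
```

```text
clk 10.05 pos [459.26 270.71 168.34] F [ 0.28  0.4  -0.84] sd [0.44 0.53 0.73] yaw [-3.138 -0.006  1.86 ] gap 23.9
```

Call:
drive_tool(motion=[0,0,2,0,0,0,2,0,0,0,0,0])

```text
clock: 10.3
eef_pos: [459.4, 270.8, 164.2]
eef_rot: [-3.138, -0.006, 1.86]
wrist_force: [0.6, 0.8, -0.6]
finger_gap: 23.6
```

```bash
python3 f.py 12; python3 -c "
from h import *
s=cv2.imread('pics/last_s.png');cv2.imwrite('pics/p9.png',cv2.resize(s[190:280,345:420],(500,600),interpolation=cv2.INTER_CUBIC))"
```

```text
clk 10.9 pos [459.43 270.83 164.62] F [-0.02  0.12 -0.37] sd [0.5  0.38 0.57] yaw [-3.138 -0.006  1.86 ] gap 23.8
```

View pics/p9.png

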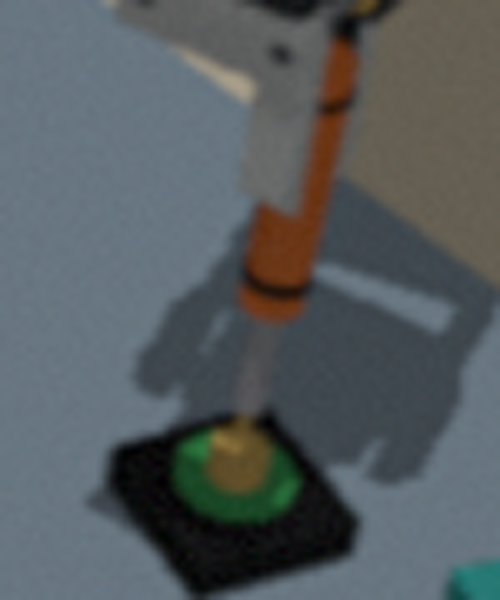

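The tip is on the stud top: plunger at (243,425), stud at (238,450). The force has risen by about 0.4 N, so the compression is light. I'll press a little more to be sure of contact and to calibrate the height.

Call:
drive_tool(motion=[0,0,2,0,0,0,2,0,0,0,0,0])

```text
clock: 11.15
eef_pos: [459.5, 270.9, 160.4]
eef_rot: [-3.139, -0.006, 1.86]
wrist_force: [-0.9, -0.1, 0.1]
finger_gap: 24.1
```

```bash
python3 f.py 24
```

```text
clk 12.35 pos [459.59 270.9  160.8 ] F [-0.3  -0.21  0.37] sd [0.55 0.48 0.62] yaw [-3.139 -0.006  1.86 ] gap 23.8
```

Call:
drive_tool(motion=[0,0,-8,0,0,0,-15,0,0,0,-20,0,0,0,-8,0,0,0,0,0])

```text
clock: 12.77
eef_pos: [459.5, 270.6, 214.5]
eef_rot: [-3.138, -0.006, 1.86]
wrist_force: [-0.4, 0.6, -0.0]
finger_gap: 23.9
```

```bash
python3 plan.py 499 -5 212 1.86 9
```

```text
pos [459.5 270.6 214.5] yaw 1.86 clk 12.77 gap 23.9
[np.float64(-30.6), np.float64(-4.5), np.float64(0.3), np.float64(-0.0)]
[np.float64(-30.6), np.float64(-4.5), np.float64(0.3), np.float64(-0.0)]
[np.float64(-30.6), np.float64(-4.5), np.float64(0.3), np.float64(-0.0)]
[np.float64(-30.6), np.float64(-4.5), np.float64(0.3), np.float64(-0.0)]
[np.float64(-30.6), np.float64(-4.5), np.float64(0.3), np.float64(-0.0)]
[np.float64(-30.6), np.float64(-4.5), np.float64(0.3), np.float64(-0.0)]
[np.float64(-30.6), np.float64(-4.5), np.float64(0.3), np.float64(-0.0)]
[np.float64(-30.6), np.float64(-4.5), np.float64(0.3), np.float64(-0.0)]
[np.float64(-30.6), np.float64(-4.5), np.float64(0.3), np.float64(-0.0)]
```

Call:
drive_tool(motion=[-15,-2,0,0,-30,-4,0,0,-36,-5,0,0,-36,-5,0,0,-36,-5,0,0,-36,-5,0,0,-36,-5,0,0,-25,-4,0,0])

```text
clock: 13.43
eef_pos: [496.6, 15.4, 208.8]
eef_rot: [-3.136, -0.008, 1.869]
wrist_force: [0.5, 0.7, -0.7]
finger_gap: 23.9
```

Call:
drive_tool(motion=[-15,-3,0,0,-6,-2,0,0,0,0,0,0,0,0,0,0])

```text
clock: 13.77
eef_pos: [497.4, -11.5, 206.2]
eef_rot: [-3.134, -0.008, 1.862]
wrist_force: [0.8, 0.2, -0.3]
finger_gap: 23.9
```

```bash
python3 -c "
from h import *
s=read_state();p=np.array(s['eef_pos']);i=camera_info('wrist');w=camera('wrist');T=camera('scene');S=camera_info('scene')
cv2.imwrite('pics/w10.png',w[:,:,::-1]);cv2.imwrite('pics/s10.png',T[:,:,::-1])
print(p.round(1),s['eef_rot'].round(3),'pad pred',proj(i,(498.7,34,28)).round(1),'tip pred z+0',proj(i,p+[-.7,-1.2,-126]).round(1))
for r,z in((((0,180,90),(4,255,255)),26),(((15,110,80),(28,255,255)),28)):
  m,l,b=blobs(w,*r,30);print([(a,c,onz(i,*c,z).round(1)) for _,a,c,_ in b if c[1]<260])
a=cv2.resize(T[170:250,270:350,::-1],(400,400),interpolation=cv2.INTER_CUBIC);b=cv2.resize(w[110:270,220:380,::-1],(400,400),interpolation=cv2.INTER_CUBIC)
cv2.imwrite('pics/p10.png',np.hstack([a,b]))"
```

```text
[497.4 -11.5 206.2] [-3.134 -0.008  1.862] pad pred [290.4 155.9] tip pred z+0 [276.7 203.3]
[(np.int32(265), array([290.6, 154.9]), array([498.7,  35. ,  26. ]))]
[(np.int32(961), array([544. ,  14.5]), array([707. , 247.8,  28. ])), (np.int32(108), array([290.6, 155.3]), array([498.8,  34.7,  28. ])), (np.int32(65), array([278.6, 200.1]), array([500.8, -20. ,  28. ]))]
```

View pics/p10.png

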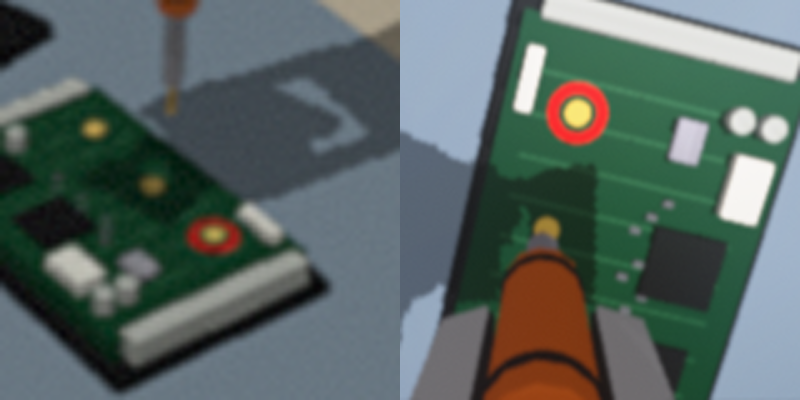

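The ringed pad is at (577,113) in the wrist crop and (214,234) in the scene crop. The probe tip is at (171,112) in the scene crop. Pad position is (498.8,34.8), agreeing with the top view.

```bash
python3 -c "
from h import *
S=camera_info('scene');i=camera_info('wrist');p=np.array(read_state()['eef_pos'])
x,e=tri([ray(S,304.2,192.2),ray(i,276.5,203)]);q,e2=tri([ray(S,312.8,216.8),ray(i,290.6,155.2)])
print(p.round(1),'tip',x.round(1),np.round(e,1),(x-p).round(1),'pad',q.round(1),np.round(e2,1))
print('pad-tip',(q-x).round(1), proj(S,(498.8,34.8,28)))
"; python3 plan.py 499.6 36 175 1.86 3
```

```text
[497.4 -10.9 206.4] tip [496.6 -11.5  84. ] [0.5 0.5] [  -0.7   -0.5 -122.4] pad [498.6  35.6  28.3] [0.2 0.2]
pad-tip [  2.   47.  -55.7] [312.52601281 216.74645339]
pos [497.4 -10.9 206.4] yaw 1.864 clk 13.87 gap 24.2
[np.float64(14.8), np.float64(5.2), np.float64(10.5), np.float64(0.001)]
[np.float64(14.8), np.float64(5.2), np.float64(10.5), np.float64(0.001)]
[np.float64(14.8), np.float64(5.2), np.float64(10.5), np.float64(0.001)]
```

Call:
drive_tool(motion=[14,5,6,0,15,5,8,0,11,4,8,0,3,1,6,0,0,0,0,0,0,0,0,0])

```text
clock: 14.37
eef_pos: [498.7, 41.7, 178.0]
eef_rot: [-3.135, -0.008, 1.871]
wrist_force: [-0.2, 0.1, -1.3]
finger_gap: 23.6
```

```bash
python3 f.py 10; python3 plan.py 499.5 36 160 1.86 1;python3 -c "
from h import *
w=camera('wrist');i=camera_info('wrist');print('pad',proj(i,(498.8,34.8,28)))
m,l,b=blobs(w,(0,180,90),(4,255,255),20);print([(a,c,onz(i,*c,26).round(1)) for _,a,c,_ in b if c[1]<260])
s=cv2.imread('pics/last_s.png')
a=cv2.resize(s[150:240,275:350],(400,480),interpolation=cv2.INTER_CUBIC);b=cv2.resize(w[140:240,230:313,::-1],(400,480),interpolation=cv2.INTER_CUBIC)
cv2.imwrite('pics/p11.png',np.hstack([a,b]))"
```

```text
clk 14.8667 pos [498.9   40.95 178.19] F [-0.15 -0.04 -0.8 ] sd [0.82 0.61 0.39] yaw [-3.136 -0.008  1.869] gap 24.0
pos [498.9  41.  178.1] yaw 1.869 clk 14.87 gap 24.0
[np.float64(-4.9), np.float64(-0.9), np.float64(18.1), np.float64(0.009)]
pad [275.78086725 202.72585192]
[(np.int32(218), array([275.6, 199. ]), array([497.5,  38.3,  26. ]))]
```

View pics/p11.png

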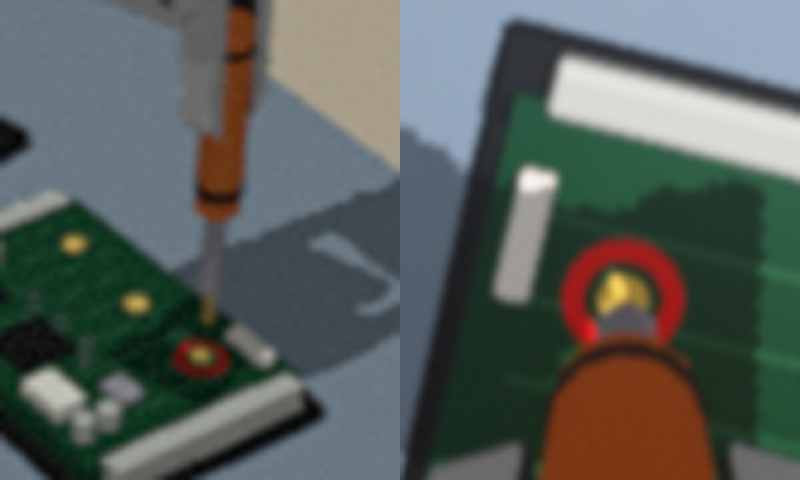

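The ring is centred under the tip in the wrist crop at (625,297). The scene crop has the tip at (207,320) and the pad at (201,355), with no contact yet. The TCP is about 5 mm too far in y.

```bash
python3 -c "
from h import *
S=camera_info('scene');i=camera_info('wrist');p=np.array(read_state()['eef_pos'])
x,e=tri([ray(S,313.8,209.8),ray(i,276.5,203)]);print('tip',x.round(1),np.round(e,1),(x-p).round(1))
s=read_state();print('goal tip via -0.7,-0.9:',p+[-.7,-.9,-126])"
```

```text
tip [498.6  40.1  55.6] [1. 1.] [  -0.2   -0.9 -122.4]
goal tip via -0.7,-0.9: [498.13950277  40.14340849  52.013868  ]
```

Call:
drive_tool(motion=[-4,-1,5,0.009,-1,0,6,0,0,0,3,0,0,0,0,0,0,0,0,0])

```text
clock: 15.33
eef_pos: [499.1, 35.2, 162.0]
eef_rot: [-3.135, -0.008, 1.859]
wrist_force: [-0.8, 0.2, -1.5]
finger_gap: 23.6
```

```bash
python3 f.py 10; python3 plan.py 499.5 36 160 1.86 1
```

```text
clk 15.8333 pos [499.25  35.28 162.44] F [-0.07 -0.02 -0.76] sd [0.67 0.31 0.59] yaw [-3.136 -0.008  1.859] gap 23.6
pos [499.3  35.3 162.5] yaw 1.859 clk 15.83 gap 23.6
[np.float64(0.6), np.float64(0.4), np.float64(2.5), np.float64(-0.001)]
```

Call:
drive_tool(motion=[0.5,0.5,3,0,0,0,3,0,0,0,3,0,0,0,2,0,0,0,0,0])

```text
clock: 16.25
eef_pos: [499.6, 36.1, 150.3]
eef_rot: [-3.136, -0.008, 1.859]
wrist_force: [-0.1, 0.4, 0.7]
finger_gap: 23.9
```

```bash
python3 f.py 16
```

```text
clk 17.05 pos [499.72  36.07 150.86] F [-0.36  0.12 -0.27] sd [0.53 0.47 0.4 ] yaw [-3.136 -0.008  1.859] gap 23.8
```

Call:
drive_tool(motion=[0,0,2.5,0,0,0,0,0,0,0,0,0])

```text
clock: 17.3
eef_pos: [499.9, 36.1, 148.2]
eef_rot: [-3.137, -0.007, 1.859]
wrist_force: [-0.2, -1.1, 0.3]
finger_gap: 23.8
```

```bash
python3 f.py 40; python3 -c "
from h import *
w=camera('wrist');s=cv2.imread('pics/last_s.png')
a=cv2.resize(s[150:240,275:350],(400,480),interpolation=cv2.INTER_CUBIC);b=cv2.resize(w[140:240,230:313,::-1],(400,480),interpolation=cv2.INTER_CUBIC)
cv2.imwrite('pics/p12.png',np.hstack([a,b]))"
```

```text
clk 19.3 pos [499.84  36.08 148.27] F [-0.05 -0.17  0.19] sd [0.49 0.57 0.39] yaw [-3.137 -0.007  1.859] gap 23.7
```

View pics/p12.png

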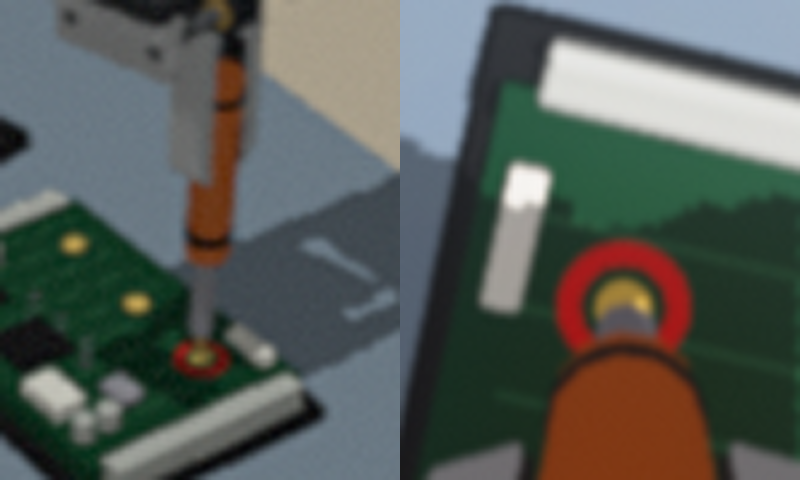

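The tip sits on the ringed pad. In the scene crop the plunger runs into the pad at (201,352), and in the wrist crop the ring is centred on the tip at (623,303). The force gives about 3.9 mm of compression and the stud calibration about 5 mm, so I'll trim 0.5 mm deeper and finish.

Call:
drive_tool(motion=[0,0,0.6,0,0,0,0,0,0,0,0,0])

```text
clock: 19.6
eef_pos: [499.8, 36.1, 147.6]
eef_rot: [-3.137, -0.007, 1.859]
wrist_force: [-0.1, -0.2, 0.8]
finger_gap: 23.5
```

```bash
python3 f.py 30
```

```text
clk 21.1 pos [499.82  36.07 147.63] F [ 0.07 -0.1   0.43] sd [0.55 0.47 0.39] yaw [-3.137 -0.007  1.859] gap 23.8
```

Force is now 1.21 N above the free-hanging reading, which is about 4.8 mm of compression.

```bash
python3 -c "
from cell import *
print(sign_off())"
```

```text
the job is handed in; nothing more can be done
None
```

The job is handed in at about 21 s on the clock, with the gripper still holding the probe on the ringed pad. `sign_off` gives no verdict, so this rests on my own checks.

**What I did:**
- **Pick-up:** I gripped the handle with the jaws closing in the lean plane and drew the probe out along its axis. The pads turned it upright as it left the tube, and the gap went from 35.7 to 23.7 mm, the handle's diameter.
- **Discharge:** I pressed the tip on the black post's stud for over 1.2 s, about 4–5 mm in. I left the turquoise post alone.
- **Probing:** I carried the probe over the board, checked the ringed pad in the wrist view, and lowered the tip onto it.

**Last checks:**
- **Push:** The mean force was 1.21 N above the free-hanging reading, or about 4.8 mm of the 10 mm travel. Going by the height measured on the stud, it would be 5–6 mm, so the two differ by up to about 1 mm.
- **Position:** In both views the tip was in the middle of the ring. The fingers were well above the board.
- **Uprightness:** In the jaw plane the probe is upright. Across it, the first estimate was a 1.5–3° lean, while a later scene view agreed with upright to about 1 px.
- **Disagreement:** Camera triangulation put the tip 2–4 mm higher than contact did, so I used the contact forces for height.
- **Bystanders:** The tool kept clear of the jar, bottle and spool. I took no final picture of them.

I viewed 13 pictures against the budget of 10; the extra ones covered the stud contact and the pad placing.

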